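# Flip the reorder flags to match the stock bins

## Task

Make the reorder flags on the three stock bins match what is in them: push the flag of the empty bin over with a fingertip so that it lies on the right with its reorder face (two bars) up, and push the flag of the refilled couplings bin, which still shows reorder, back over to the left with its in-stock face (one disc) up. Left and right are as seen from the robot; either flag may come first. Leave the bins standing where they are, leave the locknut bin's flag as it is, and do not pick up or knock about any of the loose fittings and tools.

Things in the scene. Friction and masses are not known exactly. Their poses are not given: they have to be found in the camera images.
- bin_empty: Yellow plastic stock bin, one of three alike, loose on the bench: 200 mm deep, 130 wide, 110 high at back and sides; low front lip (60 mm, towards the robot) sloping up to full height within 110 mm. Origin: centre of the underside; x points from front to back, y to its left, z up; front face at x = -100 mm. The bin that has run empty (0.7 kg).
- flag_empty (a joint): Hinge angle (rad) of the flag on the empty bin. 0: lies level to the left (+y of the bin), in-stock face up (one black disc). 3.14: lies level to the right (-y), reorder face up (two black bars). Stops at both. Turns freely with a light drag; its weight (about 40 g) keeps it on either side; pushed a little past upright, it falls over by itself. Starts at 0 and must go to 3.14.
- flag_empty_pivot (a point): Middle of that flag's hinge axis, fixed to the bin, at x -133, y 0, z 75 mm in its frame; axes as the bin's. The axis is a level rod standing out from the lip along x. The flag, a 3 mm aluminium plate, spans x -23 to +23 mm from here and turns over like a page; its free edge is 66 mm away. Below the lying flag is open air down to the bench, but for a small rest close to the lip.
- flag_empty_edge (a point): Middle of that flag's free edge (half-way through its 3 mm thickness); moves with the flag, 66 mm from the pivot.
- bin_couplings: Yellow plastic stock bin, one of three alike, loose on the bench: 200 mm deep, 130 wide, 110 high at back and sides; low front lip (60 mm, towards the robot) sloping up to full height within 110 mm. Origin: centre of the underside; x points from front to back, y to its left, z up; front face at x = -100 mm. The bin that has been refilled with zinc couplings (short tubes heaped to 130 mm above the bench; 2.6 kg).
- flag_couplings (a joint): Hinge angle (rad) of the flag on the refilled couplings bin. 0: lies level to the left (+y of the bin), in-stock face up (one black disc). 3.14: lies level to the right (-y), reorder face up (two black bars). Stops at both. Turns freely with a light drag; its weight (about 40 g) keeps it on either side; pushed a little past upright, it falls over by itself. Starts at 3.14 and must go to 0.
- flag_couplings_pivot (a point): Middle of that flag's hinge axis, fixed to the bin, at x -133, y 0, z 75 mm in its frame; axes as the bin's. The axis is a level rod standing out from the lip along x. The flag, a 3 mm aluminium plate, spans x -23 to +23 mm from here and turns over like a page; its free edge is 66 mm away. Below the lying flag is open air down to the bench, but for a small rest close to the lip.
- flag_couplings_edge (a point): Middle of that flag's free edge (half-way through its 3 mm thickness); moves with the flag, 66 mm from the pivot.
- bin_locknuts: Yellow plastic stock bin, one of three alike, loose on the bench: 200 mm deep, 130 wide, 110 high at back and sides; low front lip (60 mm, towards the robot) sloping up to full height within 110 mm. Origin: centre of the underside; x points from front to back, y to its left, z up; front face at x = -100 mm. The bin full of flat ring locknuts (2.2 kg).
- flag_locknuts (a joint): Hinge angle (rad) of the flag on the locknuts bin. 0: lies level to the left (+y of the bin), in-stock face up (one black disc). 3.14: lies level to the right (-y), reorder face up (two black bars). Stops at both. Turns freely with a light drag; its weight (about 40 g) keeps it on either side; pushed a little past upright, it falls over by itself. Starts at 0, which is right, and stays there.
- flag_locknuts_pivot (a point): Middle of that flag's hinge axis, fixed to the bin, at x -133, y 0, z 75 mm in its frame; axes as the bin's. The axis is a level rod standing out from the lip along x. The flag, a 3 mm aluminium plate, spans x -23 to +23 mm from here and turns over like a page; its free edge is 66 mm away. Below the lying flag is open air down to the bench, but for a small rest close to the lip.
- flag_locknuts_edge (a point): Middle of that flag's free edge (half-way through its 3 mm thickness); moves with the flag, 66 mm from the pivot.
- loose_coupling_1: Loose zinc coupling (short tube) standing in the gap between bins, 50 mm across, 45 mm high. Origin at the centre of its underside. Bystander.
- loose_coupling_2: The same as loose_coupling_1, in the other gap. Bystander.
- pipe_collar: Loose dark steel collar standing on the bench before the bins, 34 mm across, 40 mm high. Origin at the centre of its underside. Bystander.
- loose_locknut: Loose conduit locknut lying on the bench before the bins, 54 mm across its lugs, 6 mm high. Origin at the centre of its underside. Bystander.
- tape_roll: Loose roll of black tape lying flat before the bins, 84 mm across, 19 mm high. Origin at the centre of its underside. Bystander.
- screwdriver: Loose screwdriver with a black handle lying before the bins, under 40 mm high. Bystander.

How it is judged (in metres and radians):
At the end, for the whole second after the job is handed in: The empty bin's flag lies flat on its right side (joint above 3.0 rad), the couplings bin's and the locknut bin's flags lie flat on their left sides (joints below 0.14 rad); every bin stands still and upright within 30 mm of where it was, and every loose thing within 30 mm of where it was (value of joint flag_empty above 3 rad and value of joint each of flag_couplings, flag_locknuts below 0.14 rad and distance of each of bin_empty, bin_couplings, bin_locknuts, loose_coupling_1, loose_coupling_2, pipe_collar, loose_locknut, tape_roll, screwdriver from where it was at the start of the episode below 0.03 m and angle between each of bin_empty, bin_couplings, bin_locknuts's own z axis and vertical below 0.05 rad and linear speed of each of bin_empty, bin_couplings, bin_locknuts below 0.01 m/s); the robot touches nothing.
It fails at once if the flag of the locknut bin, already right, is turned (value of joint flag_locknuts above 0.5 rad).
It fails at once if a bin is shoved more than 30 mm (distance of any of bin_empty, bin_couplings, bin_locknuts from where it was at the start of the episode above 0.03 m).
It fails at once if a bin is picked up or tipped (height (world z) of any of bin_empty, bin_couplings, bin_locknuts above 0.012 m or angle between any of bin_empty, bin_couplings, bin_locknuts's own z axis and vertical above 0.15 rad).
It fails at once if a loose thing on the bench is picked up or knocked more than 30 mm away (height (world z) of any of loose_coupling_1, loose_coupling_2, pipe_collar, loose_locknut, tape_roll, screwdriver above 0.02 m or distance of any of loose_coupling_1, loose_coupling_2, pipe_collar, loose_locknut, tape_roll, screwdriver from where it was at the start of the episode above 0.03 m).
It also fails if it takes over 56 s, if anything falls off the work surface, if the arm or the gripper's body presses on something with over 40 N, if the wrist force passes 120 N, or if a joint passes its speed limit or range.

## Robot

A 6-joint arm with a two-finger parallel gripper is mounted at the origin on the work surface. World frame = base frame: x ahead of the robot, y to its left, z up, the work surface at z = 0. Lengths are in m, angles in degrees, forces in N, time in s.
With the tool pointing down it reaches from about 0.3 to 0.75 m from the base axis. Payload 8.5 kg.
Tool frame: the origin (TCP) lies midway between the tips of the shut fingers; the grasp point (between the pads) lies 19 mm behind it; y points along the fingers, x is the direction in which the jaws open and shut, and the axes are right-handed (so a half turn about y gives the same grasp; the last joint's range is limited). The gripper opens to 85 mm and grips with 20 to 120 N. Pads are 22 mm wide; open, the fingers measure 114 mm over their backs; the gripper's body (76 mm by 85 mm) begins 54 mm behind the grasp point. The pads swing forward as they close: fully open they stand 13 mm farther back than shut.
Start: joints at [56.82, 21.807, 74.336, -0, 83.858, -12.336], TCP at [0.196, 0.514, 0.231] pointing down, gripper open.
Joint ranges: [-178.18, 178.18], [-50.72, 133.34], [12.68, 142.11], [-81.47, 261.47], [9.98, 163.14], [-165.26, 165.26]. Speed limits (degrees/s): [136.94, 136.94, 180, 180, 180, 180].

## Interface

Orientations are given as a 3x3 rotation matrix whose columns are the frame's x, y, z axes.
In Python, from rig import env gives the robot as it stands.
- The arm moves only by the tool carry_out, never from a script. Its argument "plan" is a list of rows, each a list of 3 entries, a list of its own where there are three numbers: the shift along the tool's x, y, z in m, then the turn, a rotation vector about the tool's x, y, z in degrees, then the finger opening in m, from 0 to 0.0854. In form: [[[dx, dy, dz], [ax, ay, az], jaw], ...]. A call has 1 to 8 rows; each row shifts and turns the commanded pose from where the row before left it, along the tool's axes as they then stand; what a row does not reach is not made up. A row lasts 1/8 s, in which the tool goes at most 62.5 mm and 10.7 degrees, less where a joint would pass 70% of its speed; a pose out of reach is approached as far as the arm can. A call is refused whole if a number of a shift passes 0.0625 or a number of a turn 10.7, either way. A call with a gripper value outside its range is refused whole. The fingers move at their own pace and stop on an object; "force" is the grip in N (left out, the last holds). Time passes only in rows, so rows that do not move let the fingers close. It gives the time, the measured TCP pose, the force and the opening at its end, in the units of the state.
- env.observe(): the state, without advancing time (a new reading comes with each control period).
- env.get_image(name): name is "side" or "top"; returns a dict with "image" (420x560x3 uint8, red, green, blue), "vfov" (degrees; the focal length in pixels is half the picture's height over the tangent of half this angle, whatever the lens; pixels are square), "cx", "cy" (the principal point, pixels), "k1" (the pictures are not rectified: a ray, as slopes to the right and down, at radius r is drawn at 1 + k1 r^2 times it, then the intrinsics apply), "rvec" (rotation vector, rad) and "tvec" (3), from world to camera coordinates, as OpenCV has them. Camera axes: x right, y down, z forward; pixel columns grow to the right and rows downward; lengths in m; the calibration is good to about 2 mm. A picture is of the moment at which its call begins. There is no depth.
- env.close_job(): hands the job in, once; it reports no verdict.
Trained networks look in a picture, given as the dict that the camera call returned (one of the last four; its "shot" number tells which), for a name from the list of things; names that differ only in an ending like _2 or _b are one class to them, and where a whole thing is asked for, a point or a joint stands for the part that bears it (a point fixed in the world has none). Each returns a list of dicts, best first, with "conf" (0 to 1); they miss things now and then, are a little off and sometimes report something else, mostly with a low value. They report only what shows in the picture. A call takes as long as a camera call.
- env.outline_of(target, picture): "mask" (420x560 bool, what is visible of it) and "pixel" ([row, column] in pixels, amid what is visible of it).
The state is a dict: "time_s": time; "q": joint angles; "qvel": joint speeds; "joint_efforts": joint torques, N m; "position": TCP position; "tool_rot": TCP orientation; "ft_force": force on the tool from outside, world axes, zero at the start; "wrist_torque": the same for the moment, N m; "grip_width": finger opening in m.
Only numpy, scipy, OpenCV 4.12 (cv2) and the standard library are available. Lean on these libraries where they do the work, as an engineer would, in place of code of your own. Each camera call takes 0.05 s, during which the arm holds its last target.

## Working session

There is one attempt and no reset: what is moved stays moved. The work goes in short steps, Python scripts to look and compute and a tool call to move; the robot and the scene stay as the last step left them, time stands still between calls to the robot, and variables do not carry over. Pictures are saved under pics/ and viewed, and the job is handed in when it is done.

Besides the shell and the picture viewer there is one more tool, called after ">>>" as name(argument=value, ...), one argument or row to a line, values as JSON. carry_out: Moves the arm, as the interface text tells. Its arguments: {"type":"object","properties":{"plan":{"type":"array","items":{"type":"array"}},"force":{"type":"number"}},"required":["plan"]}

```bash
mkdir -p pics; cat > h.py <<'E'
import numpy as np,cv2
from rig import env
def K(p):
    f=p["image"].shape[0]/2/np.tan(np.radians(p["vfov"])/2)
    return np.array([[f,0,p["cx"]],[0,f,p["cy"]],[0,0,1.]])
def proj(p,X):
    return cv2.projectPoints(np.array(X,float).reshape(-1,1,3),np.array(p["rvec"],float),np.array(p["tvec"],float),K(p),np.array([p["k1"],0,0,0,0.]))[0].reshape(-1,2)
def ray(p,uv):
    n=cv2.undistortPoints(np.array(uv,float).reshape(-1,1,2),K(p),np.array([p["k1"],0,0,0,0.])).reshape(-1,2)
    R=cv2.Rodrigues(np.array(p["rvec"],float))[0]; c=-R.T@np.array(p["tvec"],float)
    return c,np.c_[n,np.ones(len(n))]@R
def atz(p,uv,z):
    c,d=ray(p,uv); return c+d*((z-c[2])/d[:,2])[:,None]
def save(p,n,im=None):
    cv2.imwrite("pics/"+n,cv2.cvtColor(p["image"] if im is None else im,cv2.COLOR_RGB2BGR))
E
python3 - <<'E'
from h import *
s=env.observe();print(s)
for n in("side","top"):
    p=env.get_image(n);save(p,n+"0.png");print(n,{k:v for k,v in p.items() if k!="image"})
    for t in("bin_empty","bin_couplings","bin_locknuts","flag_empty","flag_couplings","flag_locknuts"):
        for r in env.outline_of(t,p)[:2]: 
            m=r["mask"];print(t,round(r["conf"],2),r["pixel"],m.sum())
E
```

```text
{'time_s': 0.0, 'q': array([ 5.68190404e+01,  2.18413146e+01,  7.43848053e+01, -5.77278836e-04,
        8.38591087e+01, -1.23358010e+01]), 'qvel': array([-0.01409944,  0.05794127, -0.00263199,  0.02224544,  0.11374304,
       -0.09924653]), 'joint_efforts': array([ 1.21299126e-03, -4.48467028e+01, -2.31274813e+01, -2.10788889e-04,
        4.84161035e-03,  1.03946923e-05]), 'position': array([0.19555221, 0.51374338, 0.23070844]), 'tool_rot': array([[ 3.55842049e-01, -8.05713378e-04, -9.34545765e-01],
       [ 9.34544979e-01, -1.25045676e-03,  3.55842827e-01],
       [-1.45531639e-03, -9.99998894e-01,  3.08010298e-04]]), 'ft_force': array([ 0.1897918 , -0.38322674,  0.11083966]), 'wrist_torque': array([-0.02135652, -0.00285118,  0.01474142]), 'grip_width': 0.08533392664733878}
side {'vfov': 47.41280071605323, 'cx': 279.80434449807757, 'cy': 210.83690945543916, 'k1': -0.08801745343505009, 'rvec': array([ 2.24973937, -0.64581606,  0.26347584]), 'tvec': array([-0.47458772,  0.23756929,  1.18011585]), 'shot': 1}
bin_empty 0.82 [192.6, 320.8] 4419
bin_couplings 0.67 [255.4, 395.8] 5755
bin_couplings 0.62 [146.3, 268.8] 3211
bin_locknuts 0.72 [253.1, 395.9] 5726
bin_locknuts 0.21 [195.5, 322.4] 4432
flag_empty 0.7 [198.9, 275.8] 238
flag_couplings 0.68 [153.1, 239.3] 204
flag_locknuts 0.67 [261.2, 348.0] 410
top {'vfov': 48.761885142143285, 'cx': 285.32376500112275, 'cy': 204.5677773886346, 'k1': -0.14826567147785966, 'rvec': array([ 2.19431999, -2.17071715,  0.09403694]), 'tvec': array([-0.04711773,  0.55744149,  1.04219491]), 'shot': 2}
bin_empty 0.91 [144.7, 273.4] 6872
bin_empty 0.31 [265.9, 147.6] 524
bin_couplings 0.96 [136.3, 139.8] 7163
bin_locknuts 0.94 [136.0, 400.6] 7185
flag_empty 0.59 [202.3, 262.9] 655
flag_couplings 0.72 [196.7, 149.5] 632
```

View pics/side0.png

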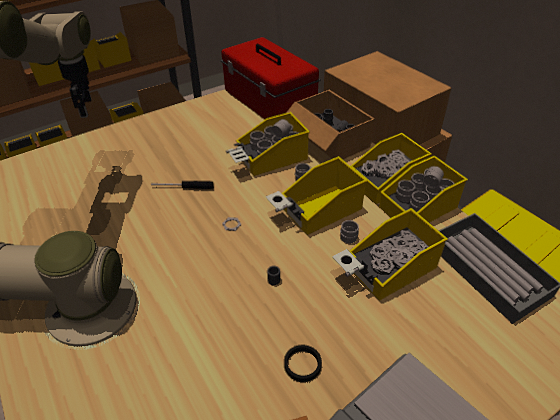

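View pics/top0.png

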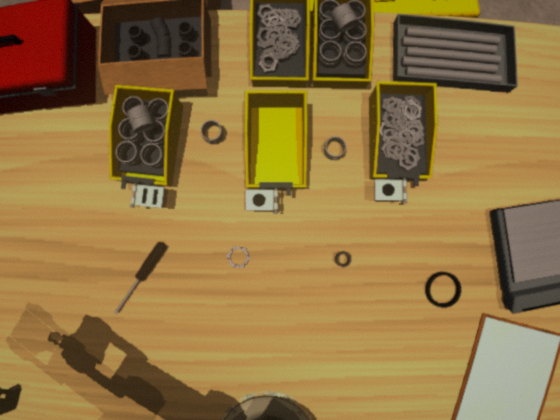

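The side view shows the three bins with flags at (239,153), (276,199) and (348,261). In the top view the couplings flag (bars) is at (150,196), the empty bin's flag (disc) at (262,201) and the locknut flag (disc) at (390,190). Next I'll enlarge the top picture to read off corners.

```bash
python3 - <<'E'
from h import *
im=cv2.cvtColor(cv2.imread("pics/top0.png"),cv2.COLOR_BGR2RGB)
a=im[165:225,100:200];b=im[165:225,225:325];
o=np.vstack([cv2.resize(t,None,fx=6,fy=5*1.2/1.2*1.2,interpolation=cv2.INTER_CUBIC)[:300] for t in(a,b)])
o=np.vstack([cv2.resize(t,(500,300),interpolation=cv2.INTER_CUBIC) for t in(a,b)])
c=cv2.resize(im[75:225,100:320],None,fx=3.6,fy=3.6,interpolation=cv2.INTER_CUBIC)
save(None,"z1.png",o);save(None,"z2.png",c)
E
```

```text
(no output)
```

View pics/z1.png

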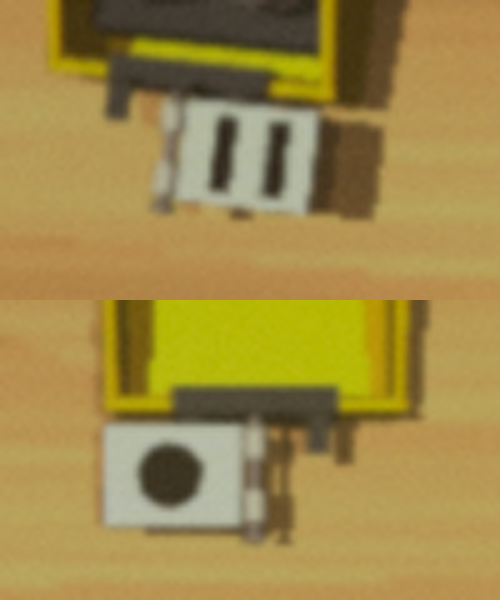

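View pics/z2.png

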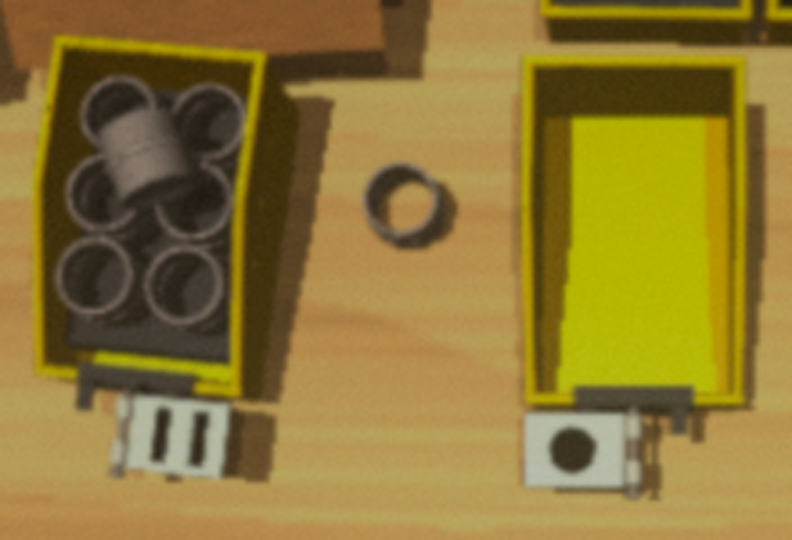

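```bash
python3 - <<'E'
from h import *
np.set_printoptions(precision=4,suppress=True)
p=env.get_image("top");q=env.get_image("side")
from scipy.optimize import least_squares
f=lambda L:np.array(L,float)/3.6+[100-.36,75-.36]
D={"C":(f([(56,38),(265,54),(240,396),(38,376)]),[(137,185),(164.4,186.6),(161.6,207.8),(135.6,205.4)]),
"E":(f([(525,57),(745,57),(745,405),(527,405)]),[(273.6,189.6),(245.8,189.6),(245.4,210.4),(273,210.6)])}
im=q["image"].copy()
it=p["image"].copy()
for k,(r,fl) in D.items():
    s=1 if k=="E" else -1
    M=np.array([(.1,.065,.11),(.1,-.065,.11),(-.1,-.065,.06),(-.1,.065,.06)])
    F=np.array([(-.11,s*.003,.0765),(-.11,s*.066,.0765),(-.156,s*.066,.0765),(-.156,s*.003,.0765)])
    def W(P,v):
        c,t=np.cos(v[2]),np.sin(v[2]);return P@np.array([[c,t,0],[-t,c,0],[0,0,1]])+[v[0],v[1],0]
    uv=np.r_[r,np.array(fl)-.4]
    w=np.r_[np.ones(5),[1,1],1][:,None]
    res=lambda v:((proj(p,W(np.r_[M,F],v))-uv)*w).ravel()
    S=least_squares(res,[.6,.2 if k=="C" else 0,0],loss="soft_l1")
    v=S.x;print(k,v[:2],np.degrees(v[2]));print(res(v).reshape(-1,2))
    piv=W(np.array([[-.133,0,.075]]),v);edge=W(np.array([[-.133,s*.066,.075]]),v);print(piv,edge)
    print("front/back ends of plate",W(np.array([[-.156,s*.066,.075],[-.11,s*.066,.075]]),v))
    for P in (M,F):
      for g,cam in((im,q),(it,p)):
        cv2.polylines(g,[np.int32(np.round(proj(cam,W(P,v))*8))],True,(255,0,0),1,cv2.LINE_AA,3)
save(None,"s1.png",np.vstack([cv2.resize(im[110:240,210:380],None,fx=3,fy=3),cv2.resize(it[70:130+90,80:250+0],None,fx=3,fy=3)[:200]]))
for t in("loose_coupling_1","pipe_collar","loose_locknut","screwdriver","tape_roll"):
    for r in env.outline_of(t,p)[:2]:
        print(t,round(r["conf"],2),r["pixel"],atz(p,[r["pixel"][::-1]],.02))
print("hand")
E
```

```text
C [0.7051 0.2832] -5.0267690362136355
[[ 0.3421  1.0097]
 [-0.9921  0.7685]
 [-0.1329 -1.2903]
 [ 0.6024 -1.085 ]
 [ 0.0853 -0.3625]
 [ 0.2202  0.7248]
 [ 0.5483  0.1932]
 [-1.064  -0.2215]]
[[0.5726 0.2948 0.075 ]] [[0.5668 0.2291 0.075 ]]
front/back ends of plate [[0.5439 0.2311 0.075 ]
 [0.5897 0.227  0.075 ]]
E [ 0.6967 -0.0181] 0.12035646998076059
[[ 0.666   0.9334]
 [-0.6227  1.4386]
 [-2.0089 -1.1592]
 [ 0.1655 -1.6758]
 [ 0.6384  0.1226]
 [-0.3263 -0.1226]
 [-0.2588  0.0386]
 [ 1.0155  0.1003]]
[[ 0.5637 -0.0184  0.075 ]] [[0.5636 0.0476 0.075 ]]
front/back ends of plate [[0.5406 0.0476 0.075 ]
 [0.5866 0.0476 0.075 ]]
loose_coupling_1 0.74 [132.7, 207.0] [[0.7255 0.1447 0.02  ]]
loose_coupling_1 0.67 [142.2, 337.3] [[ 0.706  -0.1613  0.02  ]]
pipe_collar 0.43 [258.1, 340.2] [[ 0.4364 -0.1683  0.02  ]]
loose_locknut 0.68 [257.3, 230.4] [[0.4356 0.0834 0.02  ]]
screwdriver 0.7 [267.3, 145.9] [[0.409  0.2799 0.02  ]]
screwdriver 0.63 [136.3, 399.3] [[ 0.7231 -0.3089  0.02  ]]
tape_roll 0.6 [286.6, 455.1] [[ 0.3703 -0.4397  0.02  ]]
hand
```

View pics/s1.png

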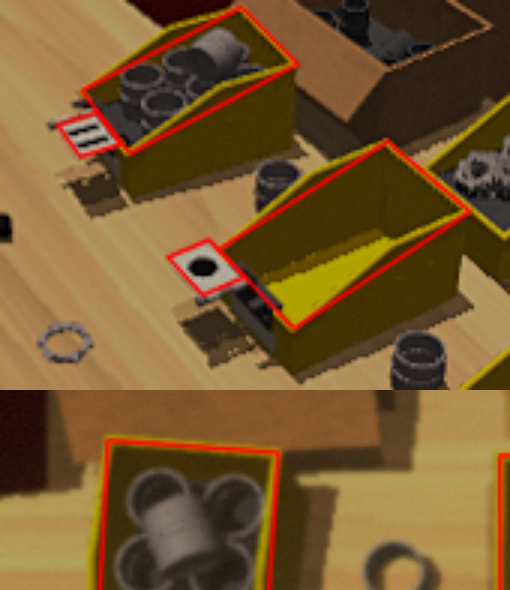

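The fit overlay agrees in both views to within a few mm. Plan: shut the fingers and point the tool forward, 40° below level. Then reach under each flag from the front, lift it, and sweep it over past upright.

```bash
cat >> h.py <<'E'
from scipy.spatial.transform import Rotation as Ro
def Rt(t=40,yaw=0):
    c,s=np.cos(np.radians(t)),np.sin(np.radians(t))
    return Ro.from_euler('z',yaw,degrees=True).as_matrix()@np.array([[0,c,-s],[1,0,0],[0,-s,-c]])
def legs(wps,pos=None,R=None):
    s=env.observe()
    pos=s["position"] if pos is None else np.array(pos);R=s["tool_rot"] if R is None else R
    for P,Rg,n in wps:
        rv=Ro.from_matrix(R.T@Rg).as_rotvec(degrees=True)/n; d=(np.array(P)-pos)/n
        for i in range(n):
            sh=np.round(R.T@d,4);a=np.round(rv,2);print([list(map(float,sh)),list(map(float,a)),0.0])
            pos=pos+R@sh;R=R@Ro.from_rotvec(a,degrees=True).as_matrix()
        print("--",pos.round(4))
def st():
    s=env.observe();print(s["time_s"],s["position"].round(4),s["tool_rot"].round(3).tolist(),s["ft_force"].round(2),s["q"].round(1),s["grip_width"])
E
python3 - <<'E'
from h import *
legs([((.46,.247,.2),Rt(),8)])
E
```

```text
[[-0.0194, 0.0039, -0.0428], [-6.18, -2.44, -1.14], 0.0]
[[-0.0213, 0.008, -0.0412], [-6.18, -2.44, -1.14], 0.0]
[[-0.0233, 0.0119, -0.0392], [-6.18, -2.44, -1.14], 0.0]
[[-0.0251, 0.0156, -0.0367], [-6.18, -2.44, -1.14], 0.0]
[[-0.027, 0.0188, -0.0337], [-6.18, -2.44, -1.14], 0.0]
[[-0.0288, 0.0217, -0.0303], [-6.18, -2.44, -1.14], 0.0]
[[-0.0304, 0.0242, -0.0266], [-6.18, -2.44, -1.14], 0.0]
[[-0.032, 0.0263, -0.0225], [-6.18, -2.44, -1.14], 0.0]
-- [0.4599 0.2471 0.2001]
```

>>> carry_out(
  plan=[
    [[-0.019, 0.004, -0.043], [-6.2, -2.4, -1.1], 0.0],
    [[-0.021, 0.008, -0.041], [-6.2, -2.4, -1.1], 0.0],
    [[-0.023, 0.012, -0.039], [-6.2, -2.4, -1.1], 0.0],
    [[-0.025, 0.016, -0.037], [-6.2, -2.4, -1.1], 0.0],
    [[-0.027, 0.019, -0.034], [-6.2, -2.4, -1.1], 0.0],
    [[-0.029, 0.022, -0.03], [-6.2, -2.4, -1.1], 0.0],
    [[-0.03, 0.024, -0.027], [-6.2, -2.4, -1.1], 0.0],
    [[-0.032, 0.026, -0.023], [-6.2, -2.4, -1.1], 0.0],
  ],
)

```text
time_s: 2.05
position: [0.4547, 0.2536, 0.203]
tool_rot: [[0.023, 0.756, -0.654], [1.0, -0.017, 0.015], [0.0, -0.654, -0.756]]
ft_force: [1.2, -0.0, 1.5]
grip_width: 0.0001
```

>>> carry_out(
  plan=[
    [[0, 0, 0], [0, 0, 0], 0.0],
    [[0, 0, 0], [0, 0, 0], 0.0],
    [[0, 0, 0], [0, 0, 0], 0.0],
    [[0, 0, 0], [0, 0, 0], 0.0],
  ],
)

```text
time_s: 2.55
position: [0.454, 0.2553, 0.2034]
tool_rot: [[0.023, 0.755, -0.655], [1.0, -0.017, 0.016], [0.001, -0.655, -0.755]]
ft_force: [-1.0, -0.3, 0.4]
grip_width: 0.0002
```

```bash
python3 - <<'E'
from h import *
st()
p=env.get_image("top");q=env.get_image("side")
save(p,"c1.png",np.vstack([cv2.resize(p["image"][80:350,60:330],(400,400)),])) ;save(q,"c1s.png")
legs([((.48,.247,.1),Rt(),4),((.48,.247,.033),Rt(),3),((.566,.247,.033),Rt(),5)])
E
```

```text
2.55 [0.454  0.2553 0.2034] [[0.023, 0.755, -0.655], [1.0, -0.017, 0.016], [0.001, -0.655, -0.755]] [-1.02 -0.34  0.37] [ 26.3  12.4 111.8 -64.7  22.8  -8.1] 0.00019268593697921297
[[-0.0019, 0.0219, 0.0152], [-0.24, -0.23, -0.25], 0.0]
[[-0.0019, 0.0218, 0.0153], [-0.24, -0.23, -0.25], 0.0]
[[-0.0019, 0.0217, 0.0154], [-0.24, -0.23, -0.25], 0.0]
[[-0.002, 0.0216, 0.0155], [-0.24, -0.23, -0.25], 0.0]
-- [0.48  0.247 0.1  ]
[[0.0, 0.0143, 0.0171], [0.01, 0.0, -0.0], 0.0]
[[0.0, 0.0144, 0.0171], [0.01, 0.0, -0.0], 0.0]
[[0.0, 0.0144, 0.0171], [0.01, 0.0, -0.0], 0.0]
-- [0.4801 0.247  0.033 ]
[[0.0, 0.0132, -0.011], [-0.0, 0.0, -0.0], 0.0]
[[0.0, 0.0132, -0.011], [-0.0, 0.0, -0.0], 0.0]
[[0.0, 0.0132, -0.011], [-0.0, 0.0, -0.0], 0.0]
[[0.0, 0.0132, -0.011], [-0.0, 0.0, -0.0], 0.0]
[[0.0, 0.0132, -0.011], [-0.0, 0.0, -0.0], 0.0]
-- [0.566  0.247  0.0327]
```

View pics/c1s.png

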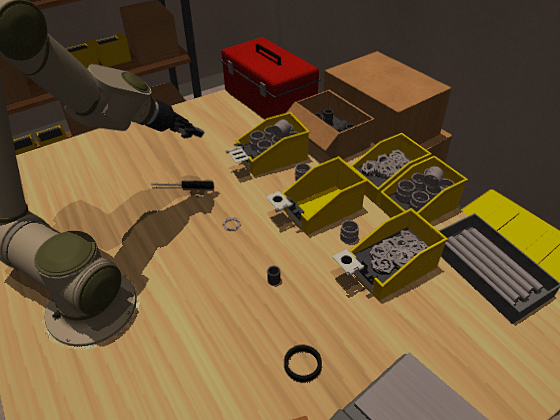

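View pics/c1.png

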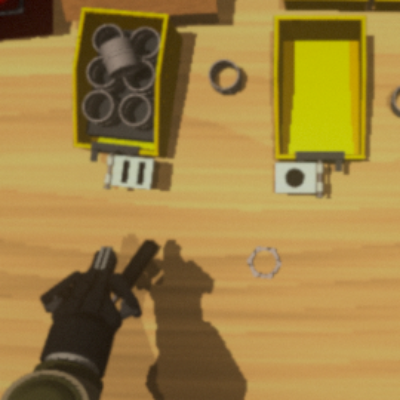

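```bash
python3 - <<'E'
from h import *
s=env.observe()
A=[];b=[]
r=np.radians
# start: y=(0,0,-1)
for q2,q3,p,y in((21.84,74.385,np.array([.19555,.51374,.23071]),np.array([-.0008,-.00125,-1])),(s["q"][1],s["q"][2],s["position"],s["tool_rot"][:,1])):
    q1=np.arctan2(p[1]-.2*y[1],p[0]-.2*y[0]);u=np.array([np.cos(q1),np.sin(q1)])
    print(np.degrees(q1))
    A.append([np.sin(r(q2)),np.sin(r(q2+q3)),0,u@y[:2]]);b.append(p[:2]@u)
    A.append([np.cos(r(q2)),np.cos(r(q2+q3)),1,y[2]]);b.append(p[2])
print(np.linalg.solve(A,b),np.linalg.cond(A))
print(s["q"],p[1],y)
E
```

```text
69.1548598774364
40.46861699741685
[ 0.69313887  0.2938788  -0.17012597  0.21068758] 23.533688058401363
[ 26.31971041  12.44207069 111.80914847 -64.77387928  22.78589732
  -8.07338493] 0.2550233862900911 [ 0.75514083 -0.01733733 -0.6553333 ]
```

```bash
python3 - <<'E'
from h import *
s=env.observe()
A=[];b=[]
r=np.radians;L=.257
for q1,q2,q3,p,y in((56.82,21.84,74.385,np.array([.19555,.51374,.23071]),np.array([-.0008,-.00125,-1])),(*s["q"][:3],s["position"],s["tool_rot"][:,1])):
    w=p-L*y;u=np.array([np.cos(r(q1)),np.sin(r(q1))]);v=np.array([-u[1],u[0]])
    print(w,u@w[:2],v@w[:2])
    A.append([np.sin(r(q2)),np.sin(r(q2+q3)),0]);b.append(w[:2]@u)
    A.append([np.cos(r(q2)),np.cos(r(q2+q3)),1]);b.append(w[2])
x,res,_,_=np.linalg.lstsq(np.array(A),np.array(b),rcond=None);print(x,res)
L1,L2,h=x;d=.1176
for name,P in(("C",(.564,.247,.033)),("Chigh",(.564,.31,.1)),("E",(.558,.03,.033)),("Ehigh",(.558,-.03,.1))):
  for t in(40,50,60):
    for yaw in(-20,-5,0,20):
      y=Rt(t,yaw)[:,1];w=np.array(P)-L*y
      rho=np.hypot(*w[:2]);R=np.sqrt(rho**2-d**2);q1=np.arctan2(w[1],w[0])-np.arcsin(d/rho)
      z=w[2]-h;D=np.hypot(R,z);c3=(D*D-L1*L1-L2*L2)/(2*L1*L2);q3=np.arccos(c3)
      q2=np.arctan2(R,z)-np.arctan2(L2*np.sin(q3),L1+L2*np.cos(q3))
      fp=q2+q3;f=np.array([np.sin(fp)*np.cos(q1),np.sin(fp)*np.sin(q1),np.cos(fp)])
      # q4: direction of y relative to forearm
      down=np.array([np.cos(fp)*np.cos(q1),np.cos(fp)*np.sin(q1),-np.sin(fp)]);left=np.array([-np.sin(q1),np.cos(q1),0])
      print(name,t,yaw,np.degrees([q1,q2,q3]).round(1),"q5",np.degrees(np.arccos(f@y)).round(1),"q4",np.degrees(np.arctan2(left@y,down@y)).round(1),"wr",w.round(3))
E
```

```text
[0.1957556  0.51406125 0.48771   ] 0.5373777215242993 0.11749216183335444
[0.25994677 0.25947908 0.37168254] 0.34804684009487663 0.11732482297402155
[ 0.65695222  0.27920875 -0.10225532] [0.00104539]
C 40 -20 [ 25.9  32.9 121.3] q5 35.8 q4 -110.0 wr [0.379 0.314 0.198]
C 40 -5 [ 20.6  31.2 128.4] q5 32.5 q4 -141.9 wr [0.368 0.264 0.198]
C 40 0 [ 18.5  30.8 130.3] q5 32.5 q4 -153.0 wr [0.367 0.247 0.198]
C 40 20 [  9.1  29.9 134.5] q5 34.8 q4 165.3 wr [0.379 0.18  0.198]
C 50 -20 [ 23.2  31.  114.8] q5 26.3 q4 -84.4 wr [0.409 0.304 0.23 ]
C 50 -5 [ 18.9  29.3 120.3] q5 16.7 q4 -114.6 wr [0.399 0.261 0.23 ]
C 50 0 [ 17.3  28.9 121.7] q5 14.4 q4 -129.8 wr [0.399 0.247 0.23 ]
C 50 20 [  9.9  27.9 124.9] q5 13.9 q4 152.0 wr [0.409 0.19  0.23 ]
C 60 -20 [ 20.5  30.4 108.1] q5 25.8 q4 -48.3 wr [0.443 0.291 0.256]
C 60 -5 [ 17.2  28.9 112.2] q5 15.3 q4 -45.8 wr [0.436 0.258 0.256]
C 60 0 [ 16.   28.5 113.2] q5 12.1 q4 -41.0 wr [0.435 0.247 0.256]
C 60 20 [ 10.7  27.8 115.4] q5 8.5 q4 33.3 wr [0.443 0.203 0.256]
Chigh 40 -20 [ 32.2  30.  106.2] q5 37.9 q4 -80.1 wr [0.379 0.377 0.265]
Chigh 40
[... 1775 characters left out ...]
.8 q4 138.7 wr [ 0.361 -0.03   0.265]
Ehigh 40 20 [-32.4  21.  130.8] q5 38.1 q4 100.1 wr [ 0.373 -0.097  0.265]
Ehigh 50 -20 [-13.2  19.2 123.3] q5 4.9 q4 -117.0 wr [0.403 0.027 0.297]
Ehigh 50 -5 [-19.6  18.5 124.7] q5 9.6 q4 103.9 wr [ 0.393 -0.016  0.297]
Ehigh 50 0 [-21.7  18.5 124.7] q5 13.8 q4 94.8 wr [ 0.393 -0.03   0.297]
Ehigh 50 20 [-28.7  19.7 122. ] q5 30.2 q4 73.7 wr [ 0.403 -0.087  0.297]
Ehigh 60 -20 [-13.8  19.6 114.4] q5 16.4 q4 -11.1 wr [0.437 0.014 0.323]
Ehigh 60 -5 [-18.4  19.1 115.5] q5 17.4 q4 22.7 wr [ 0.43  -0.019  0.323]
Ehigh 60 0 [-19.8  19.1 115.4] q5 19.5 q4 30.6 wr [ 0.43  -0.03   0.323]
Ehigh 60 20 [-25.   20.  113.5] q5 31.5 q4 42.6 wr [ 0.437 -0.074  0.323]
```

The wrist would sit near its singularity when pointing forward that low. Instead I'll reach in from the side, with the tool leaned 45° sideways and the fingertip going under the flag's free edge.

```bash
cat >> h.py <<'E'
def Rs(sg,t=45):
    # points to sg*y and down
    c,s=np.cos(np.radians(t)),np.sin(np.radians(t))
    y=np.array([0,sg*s,-c]);z=np.array([-1.,0,0]);return np.c_[np.cross(y,z),y,z]
E
python3 - <<'E'
from h import *
R=env.observe()["tool_rot"];print(Ro.from_matrix(R.T@Rs(1)).as_rotvec(degrees=True))
legs([((.47,.18,.25),Rs(1),8)])
E
```

```text
[ 46.97818307  18.03101021 -42.6964443 ]
[[-0.0093, -0.0022, -0.0059], [5.87, 2.25, -5.34], 0.0]
[[-0.0088, -0.0036, -0.0059], [5.87, 2.25, -5.34], 0.0]
[[-0.0082, -0.005, -0.0058], [5.87, 2.25, -5.34], 0.0]
[[-0.0074, -0.0063, -0.0056], [5.87, 2.25, -5.34], 0.0]
[[-0.0066, -0.0075, -0.0051], [5.87, 2.25, -5.34], 0.0]
[[-0.0056, -0.0086, -0.0045], [5.87, 2.25, -5.34], 0.0]
[[-0.0046, -0.0095, -0.0038], [5.87, 2.25, -5.34], 0.0]
[[-0.0036, -0.0102, -0.003], [5.87, 2.25, -5.34], 0.0]
-- [0.47   0.1801 0.25  ]
```

>>> carry_out(
  plan=[
    [[-0.009, -0.002, -0.006], [5.9, 2.2, -5.3], 0],
    [[-0.009, -0.004, -0.006], [5.9, 2.2, -5.3], 0],
    [[-0.008, -0.005, -0.006], [5.9, 2.2, -5.3], 0],
    [[-0.007, -0.006, -0.006], [5.9, 2.2, -5.3], 0],
    [[-0.007, -0.008, -0.005], [5.9, 2.2, -5.3], 0],
    [[-0.006, -0.009, -0.005], [5.9, 2.2, -5.3], 0],
    [[-0.005, -0.01, -0.004], [5.9, 2.2, -5.3], 0],
    [[-0.004, -0.01, -0.003], [5.9, 2.2, -5.3], 0],
  ],
)

```text
time_s: 3.65
position: [0.4504, 0.1907, 0.2379]
tool_rot: [[0.004, 0.202, -0.979], [0.864, 0.492, 0.105], [0.503, -0.847, -0.172]]
ft_force: [0.5, 0.6, 0.6]
grip_width: 0.0
```

```bash
python3 - <<'E'
from h import *
st()
legs([((.53,.175,.14),Rs(1),8),((.558,.175,.028),Rs(1),6)])
E
```

```text
3.65 [0.4504 0.1907 0.2379] [[0.004, 0.202, -0.979], [0.864, 0.492, 0.105], [0.503, -0.847, -0.172]] [0.47 0.58 0.56] [  -7.8    8.9   98.8   33.9   67.4 -106.4] 1.3903411379107342e-05
[[-0.0078, 0.0114, -0.0078], [1.45, 0.16, -1.84], 0.0]
[[-0.0082, 0.0109, -0.0081], [1.45, 0.16, -1.84], 0.0]
[[-0.0085, 0.0105, -0.0084], [1.45, 0.16, -1.84], 0.0]
[[-0.0088, 0.01, -0.0087], [1.45, 0.16, -1.84], 0.0]
[[-0.0091, 0.0095, -0.009], [1.45, 0.16, -1.84], 0.0]
[[-0.0093, 0.0089, -0.0093], [1.45, 0.16, -1.84], 0.0]
[[-0.0096, 0.0084, -0.0095], [1.45, 0.16, -1.84], 0.0]
[[-0.0098, 0.0078, -0.0097], [1.45, 0.16, -1.84], 0.0]
-- [0.5298 0.1749 0.14  ]
[[-0.0132, 0.0132, -0.0047], [-0.0, 0.0, -0.01], 0.0]
[[-0.0132, 0.0132, -0.0047], [-0.0, 0.0, -0.01], 0.0]
[[-0.0132, 0.0132, -0.0047], [-0.0, 0.0, -0.01], 0.0]
[[-0.0132, 0.0132, -0.0047], [-0.0, 0.0, -0.01], 0.0]
[[-0.0132, 0.0132, -0.0047], [-0.0, 0.0, -0.01], 0.0]
[[-0.0132, 0.0132, -0.0047], [-0.0, 0.0, -0.01], 0.0]
-- [0.558  0.1749 0.028 ]
```

>>> carry_out(
  plan=[
    [[-0.008, 0.011, -0.008], [1.5, 0.2, -1.8], 0],
    [[-0.008, 0.011, -0.008], [1.5, 0.2, -1.8], 0],
    [[-0.008, 0.01, -0.008], [1.5, 0.2, -1.8], 0],
    [[-0.009, 0.01, -0.009], [1.5, 0.1, -1.8], 0],
    [[-0.009, 0.01, -0.009], [1.5, 0.1, -1.9], 0],
    [[-0.009, 0.009, -0.009], [1.4, 0.1, -1.9], 0],
    [[-0.01, 0.008, -0.01], [1.4, 0.1, -1.9], 0],
    [[-0.01, 0.008, -0.01], [1.4, 0.1, -1.9], 0],
  ],
)

```text
time_s: 4.65
position: [0.5305, 0.1745, 0.1389]
tool_rot: [[-0.002, -0.0, -1.0], [0.708, 0.706, -0.002], [0.706, -0.708, -0.001]]
ft_force: [-0.1, -0.3, 0.3]
grip_width: 0.0002
```

```bash
python3 - <<'E'
from h import *
st()
legs([((.558,.175,.028),Rs(1),6)])
q=env.get_image("side");save(q,"c2s.png")
E
```

```text
4.65 [0.5305 0.1745 0.1389] [[-0.002, -0.0, -1.0], [0.708, 0.706, -0.002], [0.706, -0.708, -0.001]] [-0.1  -0.28  0.31] [ -13.6   30.5   91.1   44.8   76.7 -121.8] 0.00015990284030331983
[[-0.013, 0.0132, -0.0046], [-0.0, 0.02, -0.02], 0.0]
[[-0.013, 0.0131, -0.0046], [-0.0, 0.02, -0.02], 0.0]
[[-0.013, 0.0131, -0.0046], [-0.0, 0.02, -0.02], 0.0]
[[-0.013, 0.0131, -0.0046], [-0.0, 0.02, -0.02], 0.0]
[[-0.013, 0.0131, -0.0046], [-0.0, 0.02, -0.02], 0.0]
[[-0.013, 0.0131, -0.0046], [-0.0, 0.02, -0.02], 0.0]
-- [0.5582 0.1749 0.0281]
```

View pics/c2s.png

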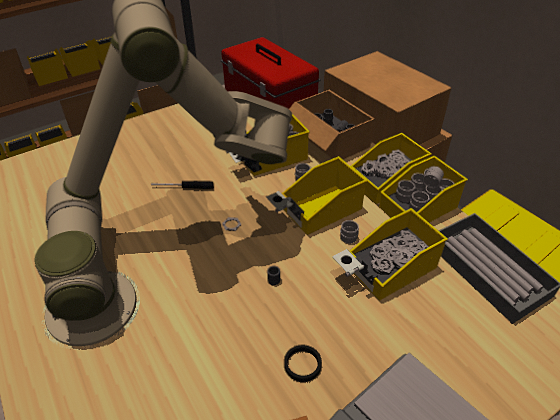

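>>> carry_out(
  plan=[
    [[-0.013, 0.013, -0.005], [0, 0, 0], 0],
    [[-0.013, 0.013, -0.005], [0, 0, 0], 0],
    [[-0.013, 0.013, -0.005], [0, 0, 0], 0],
    [[-0.013, 0.013, -0.005], [0, 0, 0], 0],
  ],
)

```text
time_s: 5.2
position: [0.5504, 0.1743, 0.0645]
tool_rot: [[-0.002, 0.0, -1.0], [0.709, 0.705, -0.001], [0.705, -0.709, -0.002]]
ft_force: [0.4, 0.3, 0.5]
grip_width: 0.0001
```

```bash
python3 - <<'E'
from h import *
st()
legs([((.558,.18,.028),Rs(1),2),((.558,.245,.028),Rs(1),6)])
q=env.get_image("side");save(q,"c3s.png");q=env.get_image("top");save(q,"c3t.png")
E
```

```text
5.2 [0.5504 0.1743 0.0645] [[-0.002, 0.0, -1.0], [0.709, 0.705, -0.001], [0.705, -0.709, -0.002]] [0.42 0.33 0.46] [ -13.1   38.4   91.3   46.7   70.6 -127.6] 5.1393261425519945e-05
[[-0.0109, 0.015, -0.0038], [0.01, 0.06, -0.1], 0.0]
[[-0.0109, 0.0149, -0.0038], [0.01, 0.06, -0.1], 0.0]
-- [0.5581 0.1799 0.028 ]
[[0.0077, 0.0077, 0.0], [-0.0, -0.0, 0.0], 0.0]
[[0.0077, 0.0077, 0.0], [-0.0, -0.0, 0.0], 0.0]
[[0.0077, 0.0077, 0.0], [-0.0, -0.0, 0.0], 0.0]
[[0.0077, 0.0077, 0.0], [-0.0, -0.0, 0.0], 0.0]
[[0.0077, 0.0077, 0.0], [-0.0, -0.0, 0.0], 0.0]
[[0.0077, 0.0077, 0.0], [-0.0, -0.0, 0.0], 0.0]
-- [0.5581 0.2453 0.028 ]
```

View pics/c3s.png

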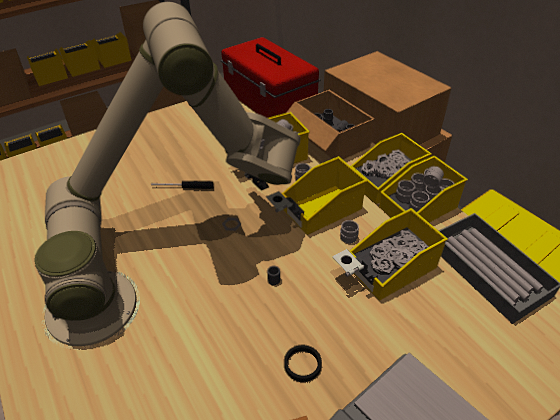

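View pics/c3t.png

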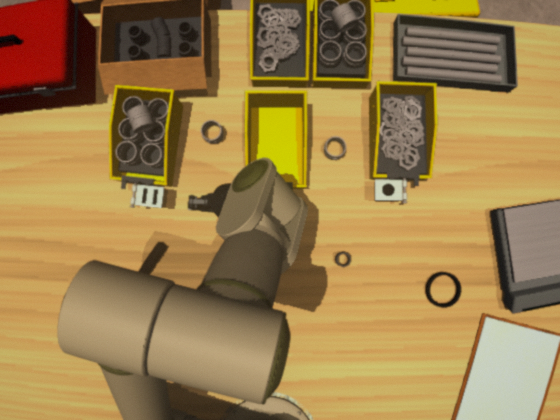

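The top view shows the fingertip at about (193,202), right of the couplings flag at (150,196), with the wrist cap high above the empty bin. I'll lower the tip and reach in.

>>> carry_out(
  plan=[
    [[-0.011, 0.015, -0.004], [0, 0, 0], 0],
    [[-0.011, 0.015, -0.004], [0, 0, 0], 0],
    [[0.004, 0.004, 0], [0, 0, 0], 0],
    [[0.008, 0.008, 0], [0, 0, 0], 0],
    [[0.008, 0.008, 0], [0, 0, 0], 0],
    [[0.006, 0.006, 0], [0, 0, 0], 0],
  ],
)

```text
time_s: 6.05
position: [0.5582, 0.2175, 0.0293]
tool_rot: [[-0.003, 0.0, -1.0], [0.709, 0.705, -0.002], [0.705, -0.709, -0.002]]
ft_force: [-0.3, -0.6, 0.6]
grip_width: 0.0001
```

```bash
python3 - <<'E'
from h import *
st()
q=env.get_image("top");save(q,"c4t.png",cv2.resize(q["image"][160:230,90:230],None,fx=5,fy=5));q=env.get_image("side");save(q,"c4s.png",cv2.resize(q["image"][110:220,200:320],None,fx=5,fy=5))
E
```

```text
6.05 [0.5582 0.2175 0.0293] [[-0.003, 0.0, -1.0], [0.709, 0.705, -0.002], [0.705, -0.709, -0.002]] [-0.31 -0.58  0.61] [  -8.4   42.3   90.9   49.9   65.8 -127.9] 9.595362783528369e-05
```

View pics/c4t.png

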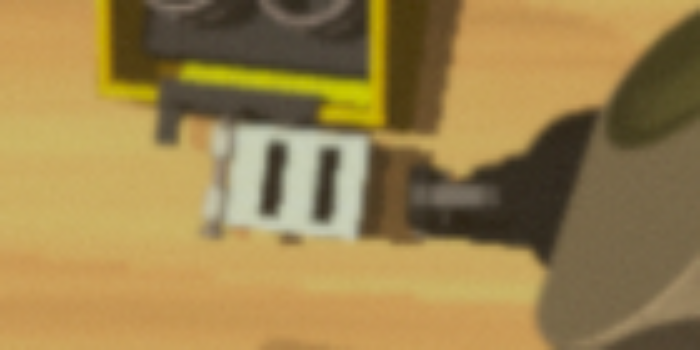

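View pics/c4s.png

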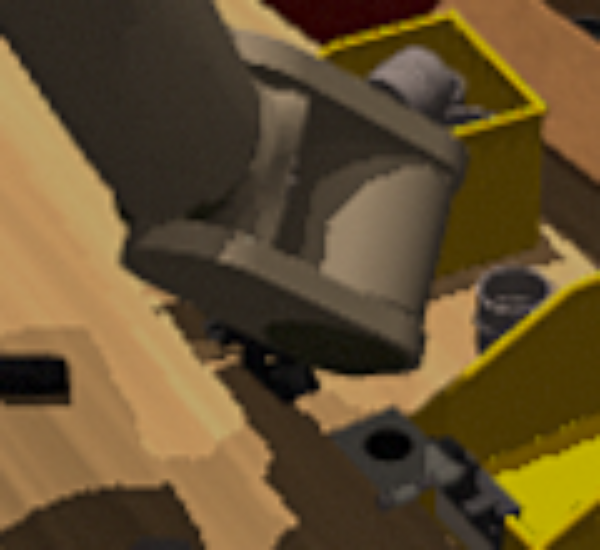

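The fingertip is at about (174,200) in the top view, just short of the flag's edge and lined up with it. Insert the rest of the way, then lift.

>>> carry_out(
  plan=[
    [[0.0065, 0.0065, 0], [0, 0, 0], 0],
    [[0.0065, 0.0065, 0], [0, 0, 0], 0],
    [[0.0065, 0.0065, 0], [0, 0, 0], 0],
    [[0, 0, 0], [0, 0, 0], 0],
    [[0.006, -0.006, 0], [0, 0, 0], 0],
    [[0.006, -0.006, 0], [0, 0, 0], 0],
    [[0.006, -0.006, 0], [0, 0, 0], 0],
    [[0, 0, 0], [0, 0, 0], 0],
  ],
)

```text
time_s: 7.15
position: [0.5586, 0.244, 0.0552]
tool_rot: [[-0.003, 0.002, -1.0], [0.709, 0.705, -0.001], [0.705, -0.709, -0.003]]
ft_force: [0.5, 0.3, 0.5]
grip_width: 0.0
```

```bash
python3 - <<'E'
from h import *
st()
q=env.get_image("top");save(q,"c5t.png",cv2.resize(q["image"][160:230,90:230],None,fx=5,fy=5))
v=.2948
legs([((.558,v-.04,.08),Rs(1),3),((.558,v-.03,.1),Rs(1),3),((.558,v-.012,.11),Rs(1),3),((.558,v+.01,.11),Rs(1),3),((.558,v+.03,.11),Rs(1),3)])
E
```

```text
7.15 [0.5586 0.244  0.0552] [[-0.003, 0.002, -1.0], [0.709, 0.705, -0.001], [0.705, -0.709, -0.003]] [0.52 0.26 0.53] [  -5.7   40.    89.7   50.    66.3 -123.6] 2.9474758858064355e-05
[[0.0085, -0.0035, 0.0001], [0.02, 0.05, -0.06], 0.0]
[[0.0085, -0.0034, 0.0001], [0.02, 0.05, -0.06], 0.0]
[[0.0085, -0.0034, 0.0001], [0.02, 0.05, -0.06], 0.0]
-- [0.558  0.2548 0.0799]
[[0.0071, -0.0024, 0.0], [0.0, -0.0, -0.0], 0.0]
[[0.0071, -0.0024, 0.0], [0.0, -0.0, -0.0], 0.0]
[[0.0071, -0.0024, 0.0], [0.0, -0.0, -0.0], 0.0]
-- [0.558  0.2648 0.1001]
[[0.0066, 0.0019, 0.0], [0.0, -0.0, -0.0], 0.0]
[[0.0066, 0.0019, 0.0], [0.0, -0.0, -0.0], 0.0]
[[0.0066, 0.0019, 0.0], [0.0, -0.0, -0.0], 0.0]
-- [0.558  0.2828 0.1101]
[[0.0052, 0.0052, 0.0], [0.0, -0.0, -0.0], 0.0]
[[0.0052, 0.0052, 0.0], [0.0, -0.0, -0.0], 0.0]
[[0.0052, 0.0052, 0.0], [0.0, -0.0, -0.0], 0.0]
-- [0.558  0.3049 0.1101]
[[0.0047, 0.0047, 0.0], [0.0, -0.0, -0.0], 0.0]
[[0.0047, 0.0047, 0.0], [0.0, -0.0, -0.0], 0.0]
[[0.0047, 0.0047, 0.0], [0.0, -0.0, -0.0], 0.0]
-- [0.558  0.3248 0.11  ]
```

View pics/c5t.png

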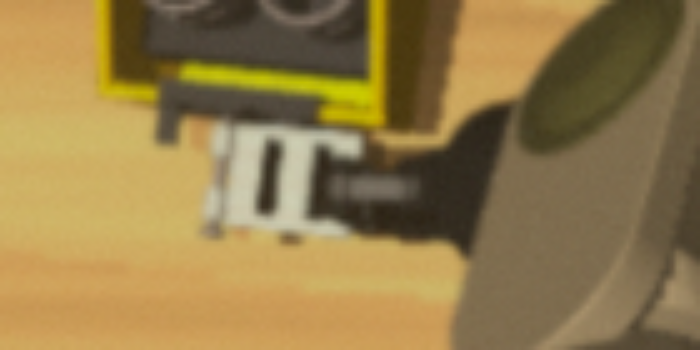

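```bash
python3 - <<'E'
from h import *
p=env.get_image("top");q=env.get_image("side")
s=env.observe();P=s["position"];y=s["tool_rot"][:,1];x=s["tool_rot"][:,0]
pts=[P,P-.02*y,P-.04*y,P+.012*x,P-.012*x]
print(((proj(p,pts)-[90,160])*5).round(),((proj(q,pts)-[190,110])*5).round())
print(((proj(p,[[.5439,.2311,.075],[.5897,.227,.075]])-[90,160])*5).round())
save(q,"c6s.png",cv2.resize(q["image"][110:220,190:310],None,fx=5,fy=5))
save(p,"c6t.png",cv2.resize(p["image"][175:215,125:185],None,fx=12,fy=12,interpolation=cv2.INTER_CUBIC))
E
```

```text
[[344. 210.]
 [367. 207.]
 [390. 205.]
 [321. 208.]
 [368. 212.]] [[244. 269.]
 [253. 263.]
 [263. 256.]
 [237. 251.]
 [252. 287.]]
[[360. 238.]
 [372. 135.]]
```

View pics/c6t.png

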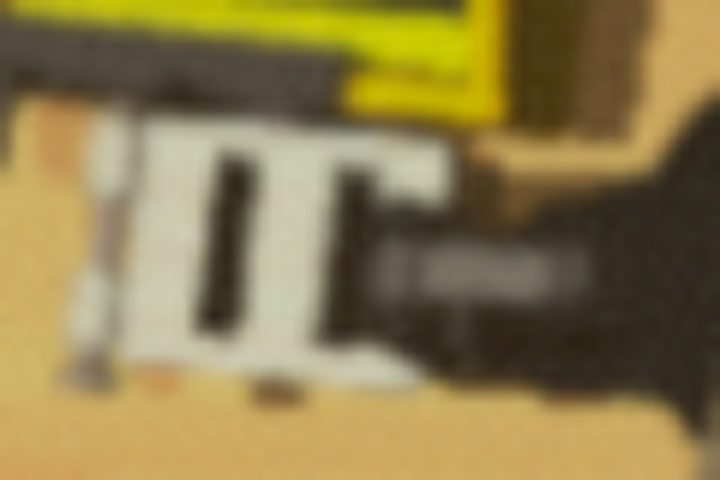

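View pics/c6s.png

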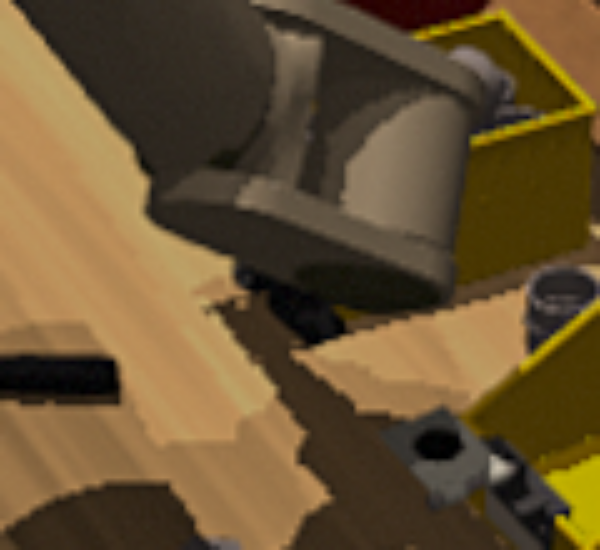

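>>> carry_out(
  plan=[
    [[0.0085, -0.0035, 0], [0, 0, 0], 0],
    [[0.0085, -0.0035, 0], [0, 0, 0], 0],
    [[0.0085, -0.0035, 0], [0, 0, 0], 0],
    [[0, 0, 0], [0, 0, 0], 0],
  ],
)

```text
time_s: 7.8
position: [0.5583, 0.2552, 0.0806]
tool_rot: [[-0.003, 0.001, -1.0], [0.709, 0.705, -0.002], [0.705, -0.709, -0.003]]
ft_force: [0.5, 1.4, 0.1]
grip_width: 0.0002
```

```bash
python3 - <<'E'
from h import *
st()
p=env.get_image("top");q=env.get_image("side")
save(p,"c7t.png",cv2.resize(p["image"][170:220,120:190],None,fx=8,fy=8,interpolation=cv2.INTER_CUBIC))
E
```

```text
7.8 [0.5583 0.2552 0.0806] [[-0.003, 0.001, -1.0], [0.709, 0.705, -0.002], [0.705, -0.709, -0.003]] [0.5  1.37 0.1 ] [  -4.5   37.8   88.6   49.4   67.8 -120.2] 0.0002331201519636428
```

View pics/c7t.png

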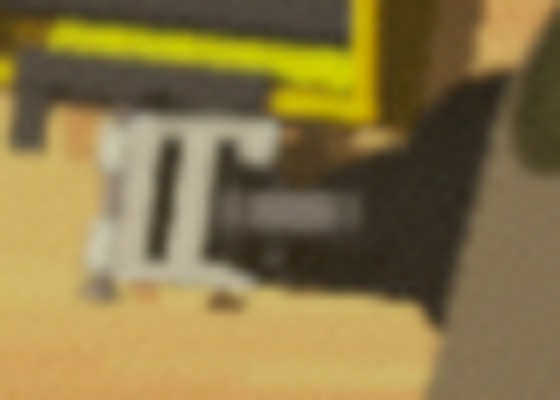

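The flag has foreshortened to about 19 px wide (27 when flat), so the fingertip is under it and lifting. Continue the arc.

>>> carry_out(
  plan=[
    [[0.007, -0.0025, 0], [0, 0, 0], 0],
    [[0.007, -0.0025, 0], [0, 0, 0], 0],
    [[0.007, -0.0025, 0], [0, 0, 0], 0],
    [[0.0065, 0.002, 0], [0, 0, 0], 0],
    [[0.0065, 0.002, 0], [0, 0, 0], 0],
    [[0.0065, 0.002, 0], [0, 0, 0], 0],
    [[0.005, 0.005, 0], [0, 0, 0], 0],
    [[0.005, 0.005, 0], [0, 0, 0], 0],
  ],
)

```text
time_s: 8.9
position: [0.558, 0.2971, 0.1092]
tool_rot: [[-0.002, 0.0, -1.0], [0.709, 0.705, -0.001], [0.705, -0.709, -0.001]]
ft_force: [-0.4, -0.2, 0.4]
grip_width: 0.0004
```

>>> carry_out(
  plan=[
    [[0.005, 0.005, 0], [0, 0, 0], 0],
    [[0.005, 0.005, 0], [0, 0, 0], 0],
    [[0.005, 0.005, 0], [0, 0, 0], 0],
    [[0.005, 0.005, 0], [0, 0, 0], 0],
    [[0, 0, 0], [0, 0, 0], 0],
    [[0, 0, 0], [0, 0, 0], 0],
  ],
)

```text
time_s: 9.65
position: [0.558, 0.3248, 0.1091]
tool_rot: [[-0.002, 0.0, -1.0], [0.709, 0.705, -0.001], [0.705, -0.709, -0.002]]
ft_force: [0.1, 0.1, 1.1]
grip_width: -0.0003
```

```bash
python3 - <<'E'
from h import *
st()
p=env.get_image("top");q=env.get_image("side")
save(p,"c8t.png",cv2.resize(p["image"][80:220,80:220],None,fx=4,fy=4,interpolation=cv2.INTER_CUBIC))
E
```

```text
9.65 [0.558  0.3248 0.1091] [[-0.002, 0.0, -1.0], [0.709, 0.705, -0.001], [0.705, -0.709, -0.002]] [0.12 0.07 1.11] [   2.6   36.4   85.1   50.1   66.5 -111.8] -0.0002572004737874836
```

View pics/c8t.png

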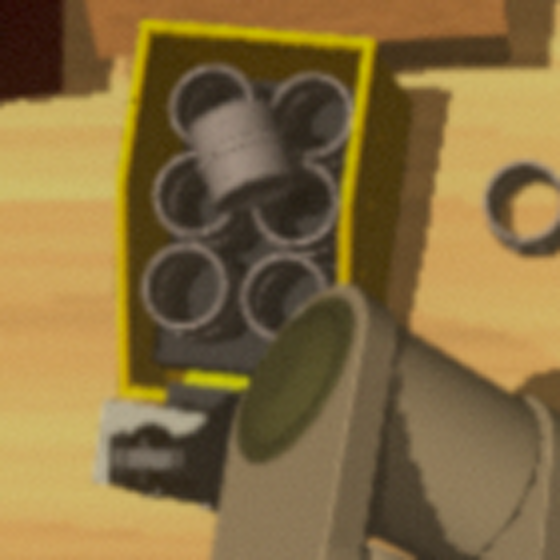

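The couplings flag has fallen to the left and shows its disc at about (118,193). Next: retreat upward and swing the tool round for the empty bin.

```bash
python3 - <<'E'
from h import *
legs([((.54,.29,.2),Rs(1),4),((.45,.2,.27),Rs(1),4),((.45,.16,.27),Rs(-1),10)])
E
```

```text
[[0.0099, -0.0222, 0.0045], [0.01, 0.02, -0.05], 0.0]
[[0.0099, -0.0222, 0.0045], [0.01, 0.02, -0.05], 0.0]
[[0.0099, -0.0222, 0.0045], [0.01, 0.02, -0.05], 0.0]
[[0.0099, -0.0222, 0.0045], [0.01, 0.02, -0.05], 0.0]
-- [0.54   0.2901 0.2   ]
[[-0.0035, -0.0283, 0.0225], [-0.0, 0.0, 0.0], 0.0]
[[-0.0035, -0.0283, 0.0225], [-0.0, 0.0, 0.0], 0.0]
[[-0.0035, -0.0283, 0.0225], [-0.0, 0.0, 0.0], 0.0]
[[-0.0035, -0.0283, 0.0225], [-0.0, 0.0, 0.0], 0.0]
-- [0.45   0.2001 0.2701]
[[-0.0028, -0.0028, 0.0], [0.0, 0.0, 9.0], 0.0]
[[-0.0032, -0.0023, 0.0], [0.0, 0.0, 9.0], 0.0]
[[-0.0036, -0.0018, 0.0], [0.0, 0.0, 9.0], 0.0]
[[-0.0038, -0.0012, 0.0], [0.0, 0.0, 9.0], 0.0]
[[-0.004, -0.0006, 0.0], [0.0, 0.0, 9.0], 0.0]
[[-0.004, 0.0, 0.0], [0.0, 0.0, 9.0], 0.0]
[[-0.004, 0.0006, 0.0], [0.0, 0.0, 9.0], 0.0]
[[-0.0038, 0.0012, 0.0], [0.0, 0.0, 9.0], 0.0]
[[-0.0036, 0.0018, 0.0], [0.0, 0.0, 9.0], 0.0]
[[-0.0032, 0.0024, 0.0], [0.0, 0.0, 9.0], 0.0]
-- [0.4501 0.1601 0.27  ]
```

>>> carry_out(
  plan=[
    [[0.01, -0.022, 0.0045], [0, 0, 0], 0],
    [[0.01, -0.022, 0.0045], [0, 0, 0], 0],
    [[0.01, -0.022, 0.0045], [0, 0, 0], 0],
    [[0.01, -0.022, 0.0045], [0, 0, 0], 0],
    [[-0.0035, -0.028, 0.0225], [0, 0, 0], 0],
    [[-0.0035, -0.028, 0.0225], [0, 0, 0], 0],
    [[-0.0035, -0.028, 0.0225], [0, 0, 0], 0],
    [[-0.0035, -0.028, 0.0225], [0, 0, 0], 0],
  ],
)

```text
time_s: 10.75
position: [0.4491, 0.2015, 0.2698]
tool_rot: [[-0.002, 0.001, -1.0], [0.709, 0.705, -0.001], [0.705, -0.709, -0.002]]
ft_force: [0.0, -0.4, -0.0]
grip_width: 0.0003
```

>>> carry_out(
  plan=[
    [[-0.004, 0, 0], [0, 0, 9], 0],
    [[-0.004, 0, 0], [0, 0, 9], 0],
    [[-0.004, 0, 0], [0, 0, 9], 0],
    [[-0.004, 0, 0], [0, 0, 9], 0],
    [[-0.004, 0, 0], [0, 0, 9], 0],
    [[-0.004, 0, 0], [0, 0, 9], 0],
    [[-0.004, 0, 0], [0, 0, 9], 0],
    [[-0.004, 0, 0], [0, 0, 9], 0],
  ],
)

```text
time_s: 11.75
position: [0.45, 0.173, 0.2628]
tool_rot: [[0.001, 0.003, -1.0], [0.887, -0.461, -0.001], [-0.461, -0.887, -0.003]]
ft_force: [0.1, -0.8, -1.5]
grip_width: 0.0001
```

```bash
python3 - <<'E'
from h import *
st()
p=env.get_image("top");save(p,"d1t.png")
legs([((.53,.11,.14),Rs(-1),8)])
E
```

```text
11.75 [0.45   0.173  0.2628] [[0.001, 0.003, -1.0], [0.887, -0.461, -0.001], [-0.461, -0.887, -0.003]] [ 0.13 -0.82 -1.45] [ 20.3  20.3  76.4 -25.7  93.1 -68.9] 7.41563430057313e-05
[[0.0, 0.0172, -0.01], [0.01, 0.02, 2.15], 0.0]
[[0.0007, 0.0172, -0.01], [0.01, 0.02, 2.15], 0.0]
[[0.0013, 0.0171, -0.01], [0.01, 0.02, 2.15], 0.0]
[[0.0019, 0.0171, -0.01], [0.01, 0.02, 2.15], 0.0]
[[0.0026, 0.017, -0.01], [0.01, 0.02, 2.15], 0.0]
[[0.0032, 0.0169, -0.0101], [0.01, 0.02, 2.15], 0.0]
[[0.0039, 0.0167, -0.0101], [0.01, 0.02, 2.15], 0.0]
[[0.0045, 0.0166, -0.0101], [0.01, 0.02, 2.15], 0.0]
-- [0.5299 0.1099 0.1398]
```

View pics/d1t.png

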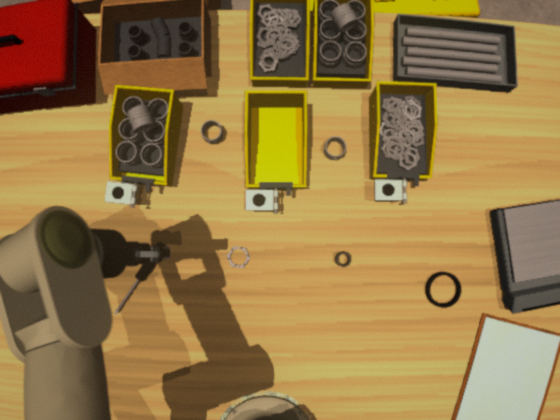

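The couplings flag now lies left with its disc at (122,193), the bins are unmoved, and the empty bin's flag is still at (262,200). Now move over beside that flag.

>>> carry_out(
  plan=[
    [[0, 0.017, -0.01], [0, 0, 2.2], 0],
    [[0.001, 0.017, -0.01], [0, 0, 2.1], 0],
    [[0.001, 0.017, -0.01], [0, 0, 2.2], 0],
    [[0.002, 0.017, -0.01], [0, 0, 2.1], 0],
    [[0.003, 0.017, -0.01], [0, 0, 2.2], 0],
    [[0.003, 0.017, -0.01], [0, 0, 2.1], 0],
    [[0.004, 0.017, -0.01], [0, 0, 2.2], 0],
    [[0.004, 0.017, -0.01], [0, 0, 2.1], 0],
  ],
)

```text
time_s: 12.8
position: [0.5309, 0.1097, 0.1389]
tool_rot: [[-0.0, 0.002, -1.0], [0.713, -0.701, -0.001], [-0.701, -0.713, -0.001]]
ft_force: [-0.5, -0.3, 0.6]
grip_width: 0.0
```

```bash
python3 - <<'E'
from h import *
st()
legs([((.553,.1,.028),Rs(-1),7),((.553,.06,.028),Rs(-1),4)])
E
```

```text
12.8 [0.5309 0.1097 0.1389] [[-0.0, 0.002, -1.0], [0.713, -0.701, -0.001], [-0.701, -0.713, -0.001]] [-0.46 -0.35  0.62] [ 17.5  36.3  78.5 -42.3  83.7 -60.6] 4.103996745775177e-05
[[0.0101, 0.0123, -0.0031], [0.02, 0.0, 0.07], 0.0]
[[0.0101, 0.0123, -0.0031], [0.02, 0.0, 0.07], 0.0]
[[0.0101, 0.0123, -0.0031], [0.02, 0.0, 0.07], 0.0]
[[0.0102, 0.0122, -0.0032], [0.02, 0.0, 0.07], 0.0]
[[0.0102, 0.0122, -0.0032], [0.02, 0.0, 0.07], 0.0]
[[0.0102, 0.0122, -0.0032], [0.02, 0.0, 0.07], 0.0]
[[0.0102, 0.0122, -0.0032], [0.02, 0.0, 0.07], 0.0]
-- [0.553 0.1   0.028]
[[-0.0071, 0.0071, 0.0], [-0.01, 0.0, -0.0], 0.0]
[[-0.0071, 0.0071, 0.0], [-0.01, 0.0, -0.0], 0.0]
[[-0.0071, 0.0071, 0.0], [-0.01, 0.0, -0.0], 0.0]
[[-0.0071, 0.0071, 0.0], [-0.01, 0.0, -0.0], 0.0]
-- [0.553  0.0598 0.028 ]
```

>>> carry_out(
  plan=[
    [[0.01, 0.012, -0.003], [0, 0, 0], 0],
    [[0.01, 0.012, -0.003], [0, 0, 0], 0],
    [[0.01, 0.012, -0.003], [0, 0, 0], 0],
    [[0.01, 0.012, -0.003], [0, 0, 0], 0],
    [[0.01, 0.012, -0.003], [0, 0, 0], 0],
    [[0.01, 0.012, -0.003], [0, 0, 0], 0],
    [[0.01, 0.012, -0.003], [0, 0, 0], 0],
    [[-0.007, 0.007, 0], [0, 0, 0], 0],
  ],
)

```text
time_s: 13.8
position: [0.5512, 0.0914, 0.0297]
tool_rot: [[-0.001, 0.001, -1.0], [0.714, -0.7, -0.002], [-0.7, -0.714, 0.0]]
ft_force: [-0.2, -0.2, 0.1]
grip_width: -0.0003
```

```bash
python3 - <<'E'
from h import *
st()
p=env.get_image("top")
save(p,"d2t.png",cv2.resize(p["image"][100:230,80:320],None,fx=3,fy=3,interpolation=cv2.INTER_CUBIC))
legs([((.553,.032,.028),Rs(-1),6)])
E
```

```text
13.8 [0.5512 0.0914 0.0297] [[-0.001, 0.001, -1.0], [0.714, -0.7, -0.002], [-0.7, -0.714, 0.0]] [-0.2  -0.21  0.13] [ 15.2  45.6  81.2 -44.7  73.7 -53.7] -0.0003014712579488302
[[-0.0066, 0.0071, -0.0003], [0.01, 0.0, 0.1], 0.0]
[[-0.0066, 0.0071, -0.0003], [0.01, 0.0, 0.1], 0.0]
[[-0.0066, 0.0071, -0.0003], [0.01, 0.0, 0.1], 0.0]
[[-0.0066, 0.0071, -0.0003], [0.01, 0.0, 0.1], 0.0]
[[-0.0066, 0.0071, -0.0003], [0.01, 0.0, 0.1], 0.0]
[[-0.0066, 0.0071, -0.0003], [0.01, 0.0, 0.1], 0.0]
-- [0.5531 0.032  0.0281]
```

View pics/d2t.png

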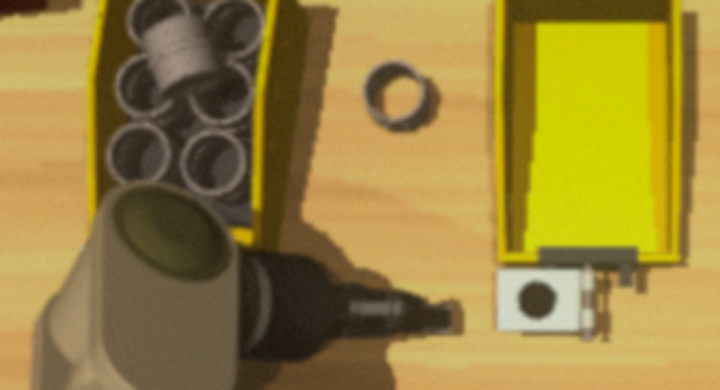

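The fingertip, at (230,206) in full-image pixels, is just left of the flag's edge and within its width. Insert and begin the lift.

>>> carry_out(
  plan=[
    [[-0.0065, 0.007, 0], [0, 0, 0], 0],
    [[-0.0065, 0.007, 0], [0, 0, 0], 0],
    [[-0.0065, 0.007, 0], [0, 0, 0], 0],
    [[-0.0065, 0.007, 0], [0, 0, 0], 0],
    [[-0.0065, 0.007, -0.001], [0, 0, 0], 0],
    [[-0.0065, 0.007, -0.001], [0, 0, 0], 0],
    [[0, 0, 0], [0, 0, 0], 0],
  ],
)

```text
time_s: 14.72
position: [0.5535, 0.0337, 0.0282]
tool_rot: [[0.001, 0.001, -1.0], [0.715, -0.7, -0.0], [-0.7, -0.715, -0.001]]
ft_force: [0.4, -0.5, 0.7]
grip_width: 0.0002
```

```bash
python3 - <<'E'
from h import *
st()
v=-.0184
legs([((.553,v+.05,.055),Rs(-1),3),((.553,v+.04,.08),Rs(-1),3),((.553,v+.03,.1),Rs(-1),3),((.553,v+.012,.11),Rs(-1),3),((.553,v-.01,.11),Rs(-1),3),((.553,v-.03,.11),Rs(-1),3)])
E
```

```text
14.725 [0.5535 0.0337 0.0282] [[0.001, 0.001, -1.0], [0.715, -0.7, -0.0], [-0.7, -0.715, -0.001]] [ 0.4  -0.52  0.75] [  9.7  44.3  85.  -47.7  68.7 -54.8] 0.00016176381558752405
[[-0.0067, -0.0059, 0.0001], [0.02, -0.02, 0.2], 0.0]
[[-0.0068, -0.0059, 0.0001], [0.02, -0.02, 0.2], 0.0]
[[-0.0068, -0.0058, 0.0002], [0.02, -0.02, 0.2], 0.0]
-- [0.553  0.0316 0.055 ]
[[-0.0082, -0.0035, 0.0], [0.0, 0.0, 0.0], 0.0]
[[-0.0082, -0.0035, 0.0], [0.0, 0.0, 0.0], 0.0]
[[-0.0082, -0.0035, 0.0], [0.0, 0.0, 0.0], 0.0]
-- [0.553  0.0216 0.0798]
[[-0.0071, -0.0024, 0.0], [0.0, 0.0, 0.0], 0.0]
[[-0.0071, -0.0024, 0.0], [0.0, 0.0, 0.0], 0.0]
[[-0.0071, -0.0024, 0.0], [0.0, 0.0, 0.0], 0.0]
-- [0.553  0.0116 0.1   ]
[[-0.0066, 0.0019, 0.0], [0.0, 0.0, 0.0], 0.0]
[[-0.0066, 0.0019, 0.0], [0.0, 0.0, 0.0], 0.0]
[[-0.0066, 0.0019, 0.0], [0.0, 0.0, 0.0], 0.0]
-- [ 0.5531 -0.0064  0.11  ]
[[-0.0052, 0.0052, 0.0], [0.0, 0.0, 0.0], 0.0]
[[-0.0052, 0.0052, 0.0], [0.0, 0.0, 0.0], 0.0]
[[-0.0052, 0.0052, 0.0], [0.0, 0.0, 0.0], 0.0]
-- [ 0.5531 -0.0285  0.11  ]
[[-0.0047, 0.0047, 0.0], [0.0, 0.0, 0.0], 0.0]
[[-0.0047, 0.0047, 0.0], [0.0, 0.0, 0.0], 0.0]
[[-0.0047, 0.0047, 0.0], [0.0, 0.0, 0.0], 0.0]
-- [ 0.5531 -0.0484  0.1099]
```

>>> carry_out(
  plan=[
    [[-0.007, -0.006, 0], [0, 0, 0], 0],
    [[-0.007, -0.006, 0], [0, 0, 0], 0],
    [[-0.007, -0.006, 0], [0, 0, 0], 0],
    [[-0.008, -0.0035, 0], [0, 0, 0], 0],
    [[-0.008, -0.0035, 0], [0, 0, 0], 0],
    [[-0.008, -0.0035, 0], [0, 0, 0], 0],
    [[0, 0, 0], [0, 0, 0], 0],
  ],
)

```text
time_s: 15.6
position: [0.5536, 0.0218, 0.0808]
tool_rot: [[0.001, 0.002, -1.0], [0.715, -0.699, -0.001], [-0.699, -0.715, -0.003]]
ft_force: [-0.8, 0.3, -0.3]
grip_width: 0.0001
```

```bash
python3 - <<'E'
from h import *
st()
p=env.get_image("top")
save(p,"d3t.png",cv2.resize(p["image"][150:230,180:320],None,fx=5,fy=5,interpolation=cv2.INTER_CUBIC))
E
```

```text
15.6 [0.5536 0.0218 0.0808] [[0.001, 0.002, -1.0], [0.715, -0.699, -0.001], [-0.699, -0.715, -0.003]] [-0.75  0.29 -0.35] [  8.5  39.5  84.1 -46.7  71.9 -59.9] 9.75479320015585e-05
```

View pics/d3t.png

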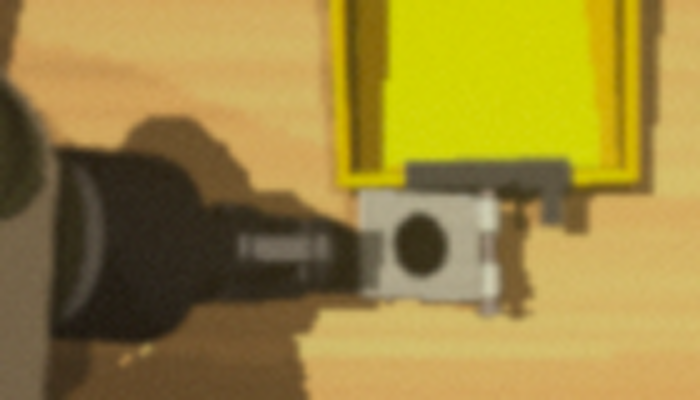

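The flag is rising: it's about 24 px wide from above, and its shading has changed. Finish the sweep.

>>> carry_out(
  plan=[
    [[-0.007, -0.0025, 0], [0, 0, 0], 0],
    [[-0.007, -0.0025, 0], [0, 0, 0], 0],
    [[-0.007, -0.0025, 0], [0, 0, 0], 0],
    [[-0.0065, 0.002, 0], [0, 0, 0], 0],
    [[-0.0065, 0.002, 0], [0, 0, 0], 0],
    [[-0.0065, 0.002, 0], [0, 0, 0], 0],
    [[-0.005, 0.005, 0], [0, 0, 0], 0],
    [[-0.005, 0.005, 0], [0, 0, 0], 0],
  ],
)

```text
time_s: 16.65
position: [0.5534, -0.0204, 0.1093]
tool_rot: [[0.0, 0.002, -1.0], [0.715, -0.699, -0.001], [-0.699, -0.715, -0.002]]
ft_force: [-0.5, 0.4, -0.4]
grip_width: 0.0
```

>>> carry_out(
  plan=[
    [[-0.005, 0.005, 0], [0, 0, 0], 0],
    [[-0.005, 0.005, 0], [0, 0, 0], 0],
    [[-0.005, 0.005, 0], [0, 0, 0], 0],
    [[-0.005, 0.005, 0], [0, 0, 0], 0],
    [[0, 0, 0], [0, 0, 0], 0],
    [[0, 0, 0], [0, 0, 0], 0],
  ],
)

```text
time_s: 17.4
position: [0.5535, -0.0481, 0.1091]
tool_rot: [[0.0, 0.002, -1.0], [0.715, -0.699, -0.001], [-0.699, -0.715, -0.002]]
ft_force: [0.8, -0.2, 0.1]
grip_width: 0.0003
```

```bash
python3 - <<'E'
from h import *
st()
p=env.get_image("top")
save(p,"d4t.png",cv2.resize(p["image"][150:230,180:320],None,fx=5,fy=5,interpolation=cv2.INTER_CUBIC))
legs([((.52,-.03,.2),Rs(-1),4),((.42,.05,.27),Rs(-1),4)])
E
```

```text
17.4 [ 0.5535 -0.0481  0.1091] [[0.0, 0.002, -1.0], [0.715, -0.699, -0.001], [-0.699, -0.715, -0.002]] [ 0.78 -0.19  0.08] [  1.5  35.7  86.3 -48.7  68.6 -65.4] 0.0002690311452788553
[[-0.0127, -0.0194, 0.0083], [0.03, -0.0, 0.16], 0.0]
[[-0.0127, -0.0194, 0.0083], [0.03, -0.0, 0.16], 0.0]
[[-0.0128, -0.0193, 0.0083], [0.03, -0.0, 0.16], 0.0]
[[-0.0128, -0.0193, 0.0084], [0.03, -0.0, 0.16], 0.0]
-- [ 0.5201 -0.03    0.1999]
[[0.0017, -0.0265, 0.025], [0.0, -0.0, -0.0], 0.0]
[[0.0017, -0.0265, 0.025], [0.0, -0.0, -0.0], 0.0]
[[0.0017, -0.0265, 0.025], [0.0, -0.0, -0.0], 0.0]
[[0.0017, -0.0265, 0.025], [0.0, -0.0, -0.0], 0.0]
-- [0.4201 0.0498 0.27  ]
```

View pics/d4t.png

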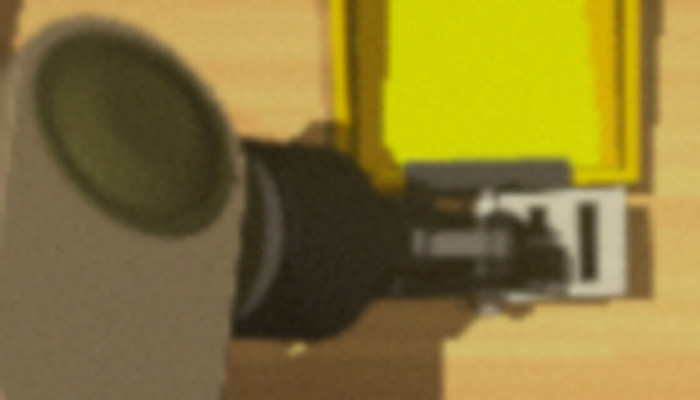

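The empty bin's flag now lies right with its bars up. Retreat and check.

>>> carry_out(
  plan=[
    [[-0.013, -0.019, 0.008], [0, 0, 0], 0],
    [[-0.013, -0.019, 0.008], [0, 0, 0], 0],
    [[-0.013, -0.019, 0.008], [0, 0, 0], 0],
    [[-0.013, -0.019, 0.008], [0, 0, 0], 0],
    [[0.002, -0.026, 0.025], [0, 0, 0], 0],
    [[0.002, -0.026, 0.025], [0, 0, 0], 0],
    [[0.002, -0.026, 0.025], [0, 0, 0], 0],
    [[0, 0, 0], [0, 0, 0], 0],
  ],
)

```text
time_s: 18.45
position: [0.4455, 0.0277, 0.2523]
tool_rot: [[0.0, 0.005, -1.0], [0.715, -0.699, -0.004], [-0.699, -0.715, -0.004]]
ft_force: [0.4, -0.1, -0.2]
grip_width: -0.0001
```

```bash
python3 - <<'E'
from h import *
st()
p=env.get_image("top");save(p,"f.png");q=env.get_image("side");save(q,"fs.png")
a=cv2.imread("pics/top0.png").astype(int);b=cv2.imread("pics/f.png").astype(int)
d=np.abs(a-b).max(2)
for n,(r0,r1,c0,c1) in dict(C=(80,183,105,180),E=(85,188,240,312),L=(75,210,365,440),lc1=(118,146,198,226),lc2=(134,162,320,350),collar=(248,270,330,355),tape=(268,310,422,465)).items(): print(n,(d[r0:r1,c0:c1]>45).mean().round(3))
E
```

```text
18.45 [0.4455 0.0277 0.2523] [[0.0, 0.005, -1.0], [0.715, -0.699, -0.004], [-0.699, -0.715, -0.004]] [ 0.35 -0.07 -0.15] [ 11.2  18.6  88.6 -43.6  85.  -70. ] -9.405392834787292e-05
C 0.002
E 0.03
L 0.0
lc1 0.0
lc2 0.0
collar 0.0
tape 0.0
```

View pics/f.png

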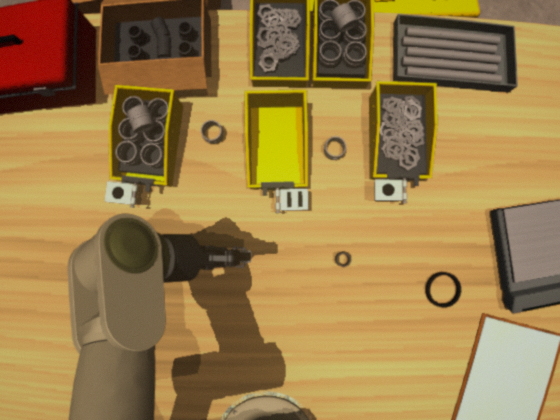

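View pics/fs.png

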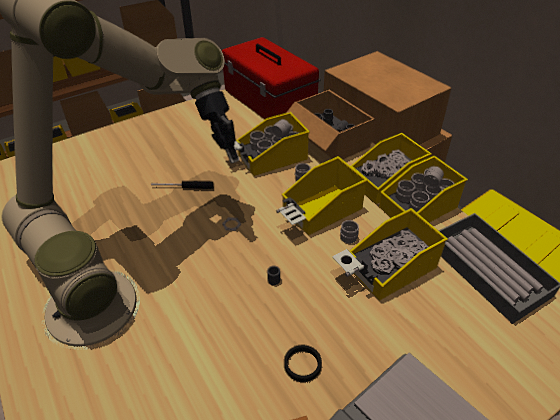

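All three flags look right and nothing has moved noticeably, apart from a shift of 1–2 px (a few mm) in the empty bin. The arm is clear, so I'll hand in.

```bash
python3 -c "
from rig import env
print(env.close_job())"
```

```text
the job is handed in; nothing more can be done
None
```

Both flags are turned and the job was handed in at about 18.5 s of the 56 s allowed; no verdict came back. I used the shut fingertips, leaned 45° sideways: I reached under each flag's free edge, lifted it, and swept it past upright until it fell.

**Flags:** In the last pictures the couplings bin's flag lies left with its disc up. The empty bin's flag lies right with its two bars up. The locknut bin's flag is unchanged.

**Bins and loose things:**
- **Bins:** The empty bin looks shifted by about 1–2 pixels, a few mm by eye, which is well inside the 30 mm limit. The other two bins show no visible movement.
- **Compared with the first picture:** The loose couplings, the collar and the tape roll show no change in the top view.
- **Only partly checked:** I left the screwdriver and the loose locknut out of that comparison because the arm hid them in the last top view. In the side view the screwdriver looks unmoved; the locknut is only faintly visible in the arm's shadow. The finger path stayed clear of both.

**Force:** The wrist force readings stayed under about 2 N at every reading. The arm was clear of everything, with the fingertip 0.25 m above the bench, at hand-in.

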